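Snap the lid of the hand-cleaner tub shut all the way round

ROBOT

A 7-joint arm with a two-finger parallel gripper is mounted at the origin on the work surface. World frame = base frame: x ahead of the robot, y to its left, z up, the work surface at z = 0. Lengths are in m, angles in rad, forces in N, time in s.
With the tool pointing down it reaches from about 0.4 to 0.75 m from the base axis. Payload 19.5 kg.
Tool frame: the origin (TCP) lies midway between the tips of the shut fingers; the grasp point (between the pads) lies arm.grip_depth behind it (arm.grip_depth is the distance from the TCP to the grasp point, in m); z points along the fingers, y is the line along which they close (so a half turn about z gives the same grasp; the last joint's range is limited). The gripper opens to 85 mm and grips with 20 to 120 N. Pads are 22 mm wide; open, the fingers measure 114 mm over their backs; the gripper's body (76 mm by 85 mm) begins 54 mm behind the grasp point. The pads swing forward as they close: fully open they stand 13 mm farther back than shut.
Start: joints at [-1.179, 0.707, -0.028, 1.485, 0.022, 0.951, -0.075], TCP at [0.242, 0.522, 0.231] pointing down, gripper open.
Joint ranges: [-2.71, 2.71], [-0.32, 2.16], [-1.57, 1.52], [0, 2.45], [-1.46, 4.6], [0, 2.02], [-2.83, 2.83]. Speed limits (rad/s): [1.89, 1.89, 2.57, 2.57, 3.01, 3.01, 3.01].

INTERFACE

Orientations are given as a unit quaternion [w, x, y, z].
In Python, from plant import status, optics, workorder, search_frame, regions_of, arm gives the robot as it stands.
- The arm moves only by the tool carry_out, never from a script. Its argument "steps" is a list that holds one entry, the list of rows, each a list of 7 numbers: the turn, a rotation vector about the tool's x, y, z in units of 360 degrees (1.0 is 360 degrees), then the shift along the tool's x, y, z in units of 1 m (1.0 is 1 m), then the opening, from 0 (shut) to 1 (fully open). A call has 1 to 12 rows; each row is the pose to reach, as a shift and turn from the pose commanded when the call began, along the tool's axes at that moment, turning the shorter way round; what a row does not reach only later rows make up. A row lasts 1/10 s, in which the tool goes at most 50 mm and 8.59 degrees, less where a joint would pass 70% of its speed; a pose out of reach is approached as far as the arm can. A call with a number of a shift or a turn outside -1 to 1 is refused whole. A call with a gripper value outside its range is refused whole. The fingers move at their own pace and stop on an object; "force" is the grip in N (left out, the last holds). Time passes only in rows, so rows that repeat a pose let the fingers close. It gives the time, the measured TCP pose, the force, the opening and the grip force at its end, in the units of the state.
- status.state(): the state, without advancing time (a new reading comes with each control period).
- optics.get_image(name): name is "scene" or "top" or "wrist"; returns a dict with "color" (480x640x3 uint8, red, green, blue), "camera_matrix" (3x3 intrinsics, pixels), "extrinsics" (4x4, takes a point from world to camera coordinates); the wrist camera has in their place "tool_from_camera" (4x4, takes a point from camera to tool coordinates, whose origin is the TCP and whose axes are the flange's). Camera axes: x right, y down, z forward; pixel columns grow to the right and rows downward; lengths in m; the calibration is good to about 2 mm. A picture is of the moment at which its call begins: read the wrist's pose just before it. There is no depth.
- workorder.sign_off(): hands the job in; it is judged then, once.
Trained networks look in a picture, given as the dict that the camera call returned (one of the last four; its "shot" number tells which), for a name from the list of things; names that differ only in an ending like _2 or _b are one class to them, and where a whole thing is asked for, a point or a joint stands for the part that bears it (a point fixed in the world has none). Each returns a list of dicts, best first, with "score" (0 to 1); they miss things now and then, are a little off and sometimes report something else, mostly with a low value. They report only what shows in the picture. A call takes as long as a camera call.
- search_frame(picture, label): "bbox" ([left, top, right, bottom] as shares, 0 to 1, of the picture: columns of its width, rows of its height, round what is visible of it).
- regions_of(picture, label): "pixels" (480x640 bool, what is visible of it) and "bbox" ([left, top, right, bottom] as shares, 0 to 1, of the picture: columns of its width, rows of its height, round what is visible of it).
The state is a dict: "t": time; "joint_positions": joint angles; "qvel": joint speeds; "joint_torque": joint torques, N m; "position": TCP position; "tcp_rot": TCP orientation; "force": force on the tool from outside, world axes, zero at the start; "torque": the same for the moment, N m; "width": finger opening in m; "gripper_force": force on a finger pad.
Only numpy, scipy, OpenCV 4.12 (cv2) and the standard library are available. Lean on these libraries where they do the work, as an engineer would, in place of code of your own. Each camera call takes 0.05 s, during which the arm holds its last target. There are 200 camera calls.

TASK

Shut the hand-cleaner tub: with the fingertips press down all round the rim of its white lid, section by section, until each of the six rim sections has clicked down. Only press: leave the tub standing where it is without lifting or shoving it about, leave the things around it alone, and finish clear of everything.

Things in the scene. Friction and masses are not known exactly. Their poses are not given: they have to be found in the camera images.
- tub: loose round black plastic tub of hand cleaner, 0.7 to 1 kg, upright on the rubber mat, 145 mm across, 103 mm high under its lid. Origin: centre of its underside; z up its axis; x points to the middle of rim section 0. The lid lies on it: a fixed round middle (radius 49 mm, never above the shut rim) and round it the rim, slit into six equal sections
- lid (a point): centre of the white snap-fit lid (152 mm across), on the tub's axis, 110 mm above its underside: the height of the rim's flat top once shut. Same axes as the tub. Rim section k lies 50 to 76 mm from this axis, centred k x 60 degrees counter-clockwise from x. A pull tab, 22 mm wide, stands 14 mm out of section 0. The lid's sunk middle is 6 mm below this point
- bin: loose open-fronted blue plastic bin with drill bits, 150 x 105 x 70 mm high, bystander. Origin: centre of its underside
- keycase: loose flat grey hex-key case, 110 x 165 x 32 mm high, bystander. Origin: centre of its underside
- can: loose small white aerosol can, 52 mm across and 130 mm high, standing, bystander. Origin: centre of its underside
- coupling: loose brass hose coupling, 44 mm across and 48 mm high, standing, bystander. Origin: centre of its underside
- rim0 (a point): point on the top face of rim section 0, at the middle of its arc, 68 mm from the tub's axis (moves with the section: about 4.5 mm higher while it stands open than when shut)
- flap0 (a joint): tilt of rim section 0 about its crease (50 mm from the tub's axis), rad: 0 = open, tilted up 14 degrees; 0.25 = shut. A push down of about 13 N at rim0 (10 N at the outer edge, more nearer to the crease) carries it past the middle (0.125), where it clicks, goes home by itself and stays; let go earlier it springs back up. All start open
- rim1 (a point): point on the top face of rim section 1, at the middle of its arc, 68 mm from the tub's axis (moves with the section: about 4.5 mm higher while it stands open than when shut)
- flap1 (a joint): tilt of rim section 1 about its crease (50 mm from the tub's axis), rad: 0 = open, tilted up 14 degrees; 0.25 = shut. A push down of about 13 N at rim1 (10 N at the outer edge, more nearer to the crease) carries it past the middle (0.125), where it clicks, goes home by itself and stays; let go earlier it springs back up. All start open
- rim2 (a point): point on the top face of rim section 2, at the middle of its arc, 68 mm from the tub's axis (moves with the section: about 4.5 mm higher while it stands open than when shut)
- flap2 (a joint): tilt of rim section 2 about its crease (50 mm from the tub's axis), rad: 0 = open, tilted up 14 degrees; 0.25 = shut. A push down of about 13 N at rim2 (10 N at the outer edge, more nearer to the crease) carries it past the middle (0.125), where it clicks, goes home by itself and stays; let go earlier it springs back up. All start open
- rim3 (a point): point on the top face of rim section 3, at the middle of its arc, 68 mm from the tub's axis (moves with the section: about 4.5 mm higher while it stands open than when shut)
- flap3 (a joint): tilt of rim section 3 about its crease (50 mm from the tub's axis), rad: 0 = open, tilted up 14 degrees; 0.25 = shut. A push down of about 13 N at rim3 (10 N at the outer edge, more nearer to the crease) carries it past the middle (0.125), where it clicks, goes home by itself and stays; let go earlier it springs back up. All start open
- rim4 (a point): point on the top face of rim section 4, at the middle of its arc, 68 mm from the tub's axis (moves with the section: about 4.5 mm higher while it stands open than when shut)
- flap4 (a joint): tilt of rim section 4 about its crease (50 mm from the tub's axis), rad: 0 = open, tilted up 14 degrees; 0.25 = shut. A push down of about 13 N at rim4 (10 N at the outer edge, more nearer to the crease) carries it past the middle (0.125), where it clicks, goes home by itself and stays; let go earlier it springs back up. All start open
- rim5 (a point): point on the top face of rim section 5, at the middle of its arc, 68 mm from the tub's axis (moves with the section: about 4.5 mm higher while it stands open than when shut)
- flap5 (a joint): tilt of rim section 5 about its crease (50 mm from the tub's axis), rad: 0 = open, tilted up 14 degrees; 0.25 = shut. A push down of about 13 N at rim5 (10 N at the outer edge, more nearer to the crease) carries it past the middle (0.125), where it clicks, goes home by itself and stays; let go earlier it springs back up. All start open

How it is judged:
By the outcome, as a careful person would: the job done as asked, in the order asked, and still so for the second after the job is handed in, with the robot touching nothing.
It also fails if it takes over 54 s, if anything falls off the work surface, if the arm or the gripper's body presses on something with over 40 N, if the wrist force passes 120 N, or if a joint passes its speed limit or range.

## Working session

There is one attempt and no reset: what is moved stays moved. The work goes in short steps, Python scripts to look and compute and a tool call to move; the robot and the scene stay as the last step left them, time stands still between calls to the robot, and variables do not carry over. Pictures are saved under pics/ and viewed, at most 10 in all, crops included, and the job is handed in when it is done.

Besides the shell and the picture viewer there is one more tool, called after "Request:" as name(argument=value, ...) on one line, values as JSON. carry_out: Moves the arm, as the interface text tells. Shifts and turns lie within -1 to 1; 1 stands for 1 m of shift or 360 degrees of turn. Its arguments: {"type":"object","properties":{"steps":{"type":"array","items":{"type":"array","items":{"type":"array","items":{"type":"number"}}}},"force":{"type":"number"}},"required":["steps"]}

```bash
mkdir -p pics; cat > h.py <<'E'
import numpy as np,cv2
from plant import status,optics,workorder,search_frame,regions_of,arm
def ray(im,u,v):
    K=np.array(im["camera_matrix"]);E=np.array(im["extrinsics"])
    d=E[:3,:3].T@np.linalg.inv(K)@[u,v,1.];return -E[:3,:3].T@E[:3,3],d
def atz(im,u,v,z):
    c,d=ray(im,u,v);return c+d*(z-c[2])/d[2]
def save(im,n): cv2.imwrite('pics/'+n,cv2.cvtColor(im["color"],cv2.COLOR_RGB2BGR))
E
python3 - <<'E'
from h import *
s=status.state();print({k:np.round(v,3) for k,v in s.items()})
print(arm, [ (a,getattr(arm,a)) for a in dir(arm) if a[0]!='_'])
for n in("scene","top"):
    im=optics.get_image(n);save(im,n+'.png')
    print(n,np.round(ray(im,320,240),3))
    for l in("tub","lid","rim0","bin","keycase","can","coupling"):
        for r in search_frame(im,l)[:1]:
            b=np.array(r["bbox"])*[640,480,640,480];u,v=(b[0]+b[2])/2,(b[1]+b[3])/2
            print(l,round(r["score"],2),b.round(),atz(im,u,v,.11).round(3))
E
```

```text
{'t': np.float64(0.0), 'joint_positions': array([-1.179,  0.707, -0.028,  1.485,  0.022,  0.951, -0.076]), 'qvel': array([-0.001,  0.   , -0.   , -0.   ,  0.   ,  0.   ,  0.001]), 'joint_torque': array([ 0.0000e+00, -8.8321e+01,  1.2350e+00, -2.3616e+01,  1.7000e-02,
        7.0000e-03, -0.0000e+00]), 'position': array([0.242, 0.521, 0.231]), 'tcp_rot': array([-0.   ,  0.215,  0.977, -0.001]), 'force': array([-0.54 ,  0.605, -0.766]), 'torque': array([0.012, 0.003, 0.016]), 'gripper_force': np.float64(0.0), 'width': np.float64(0.086)}
<Robot object at 0x7f2a1dcb81a0> [('PlanningError', <class 'plant.PlanningError'>), ('grip_depth', 0.0187)]
scene [[ 0.949 -0.391  0.593]
 [-0.484  0.61  -0.628]]
tub 0.72 [265. 207. 363. 312.] [0.601 0.035 0.11 ]
lid 0.68 [266. 210. 363. 310.] [0.602 0.035 0.11 ]
rim0 0.96 [284. 210. 316. 224.] [0.509 0.106 0.11 ]
bin 0.64 [178. 303. 296. 418.] [ 0.651 -0.173  0.11 ]
keycase 0.58 [343. 176. 429. 241.] [0.609 0.227 0.11 ]
can 0.72 [359. 299. 401. 382.] [ 0.77 -0.03  0.11]
coupling 0.41 [290. 205. 298. 209.] [0.482 0.121 0.11 ]
top [[ 0.532  0.052  0.958]
 [ 0.06  -0.053 -0.997]]
tub 0.78 [228. 207. 322. 297.] [0.562 0.086 0.11 ]
lid 0.87 [224. 205. 322. 297.] [0.562 0.09  0.11 ]
rim0 0.9 [306. 227. 321. 266.] [0.571 0.019 0.11 ]
bin 0.57 [358. 190. 428. 282.] [ 0.59  -0.124  0.11 ]
keycase 0.66 [ 95. 237. 188. 302.] [0.531 0.319 0.11 ]
can 0.66 [308. 134. 336. 174.] [0.738 0.003 0.11 ]
coupling 0.94 [212. 312. 237. 340.] [0.433 0.174 0.11 ]
```

```bash
python3 - <<'E'
import cv2
a=cv2.imread('pics/top.png')[160:340,80:440];b=cv2.imread('pics/scene.png')[190:340,240:420]
cv2.imwrite('pics/a.png',cv2.resize(a,None,fx=2.2,fy=2.2,interpolation=2));cv2.imwrite('pics/b.png',cv2.resize(b,None,fx=4,fy=4,interpolation=2))
E
```

```text
(no output)
```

View pics/a.png

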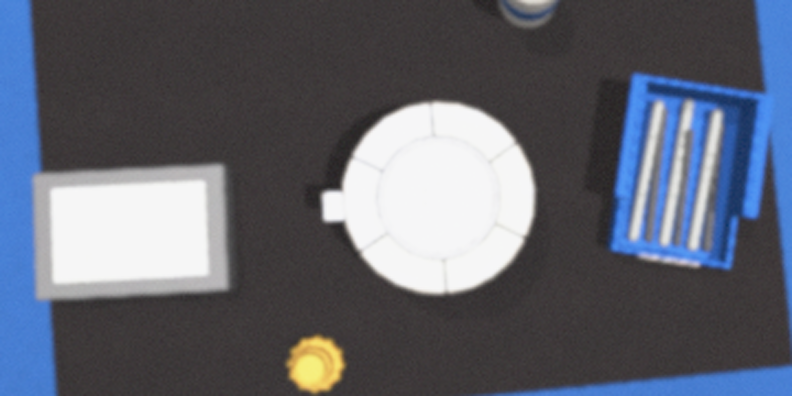

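View pics/b.png

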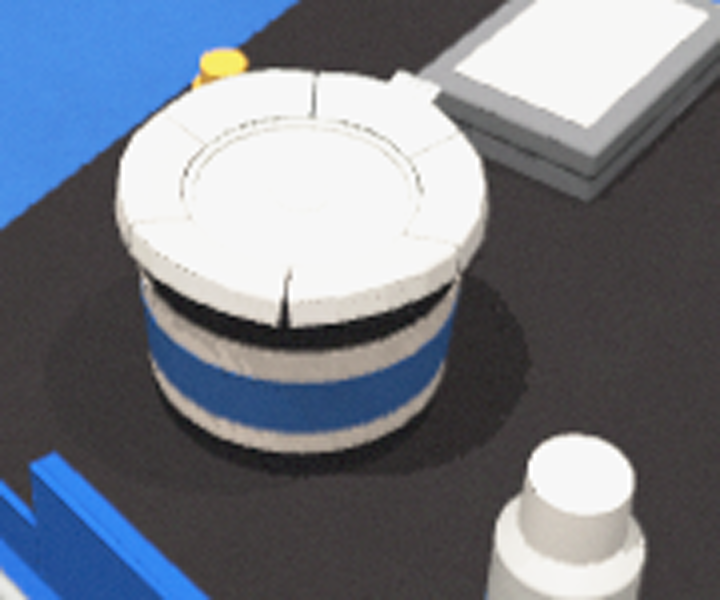

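The tab is on the left side of the lid in the top view (about px 231,254), with the lid centre near (279.5,250). The tub is well separated from its neighbours, and the scene view agrees.

```bash
python3 - <<'E'
from h import *
from scipy.optimize import least_squares
T=optics.get_image("top");S=optics.get_image("scene")
def cont(im):
    m=regions_of(im,"lid")[0]["pixels"].astype(np.uint8)
    g=((im["color"].min(2)>120)).astype(np.uint8)
    m=cv2.morphologyEx(cv2.dilate(m,np.ones((5,5)))&g,cv2.MORPH_OPEN,np.ones((3,3)))
    c=max(cv2.findContours(m,cv2.RETR_EXTERNAL,cv2.CHAIN_APPROX_NONE)[0],key=cv2.contourArea)
    return c[:,0].astype(float)
c=cont(T)
for z in(.11,.115,.12):
    P=np.array([atz(T,u,v,z)[:2] for u,v in cv2.convexHull(c.astype(np.float32))[:,0]])
    P=np.array([atz(T,u,v,z)[:2] for u,v in c])
    r=least_squares(lambda p:np.hypot(*(P-p[:2]).T)-p[2],[.56,.09,.076],loss='soft_l1',f_scale=.001);print(z,r.x.round(4))
cx,cy=r.x[:2]
for n,(u,v) in dict(tab=(333,206),a=(432,102),b=(445,293),c=(353,157),d=(525,237),e=(362,250),f=(517,143)).items():
    p=atz(T,80+u/2.2,160+v/2.2,.117)[:2]-[cx,cy];print(n,np.degrees(np.arctan2(p[1],p[0])).round(1),np.hypot(*p).round(4))
# height: inner middle circle centre in scene (b.png 302,192) at fixed middle
p,d=ray(S,240+302/4,190+192/4)
for z in(.1,.105,.11,.115):print(z,atz(S,240+302/4,190+190/4,z).round(4))
x,y=atz(T,80+439/2.2,160+198/2.2,.107)[:2];print(x,y)
from scipy.spatial.transform import Rotation as R
q=status.state()["tcp_rot"];print(R.from_quat(np.roll(q,-1)).as_matrix().round(3))
E
```

```text
0.11 [0.5663 0.0799 0.0774]
0.115 [0.5661 0.0797 0.0769]
0.12 [0.5659 0.0796 0.0765]
tab 95.3 0.083
a 3.4 0.0758
b -175.2 0.077
c 65.0 0.0741
d -114.9 0.0772
e 125.6 0.0731
f -56.1 0.0768
0.1 [0.5593 0.089  0.1   ]
0.105 [0.5632 0.0841 0.105 ]
0.11 [0.5672 0.0793 0.11  ]
0.115 [0.5711 0.0744 0.115 ]
0.5649288912055137 0.07848523725429124
[[-0.907  0.42  -0.   ]
 [ 0.42   0.907 -0.   ]
 [ 0.    -0.    -1.   ]]
```

Request:
carry_out(steps=[[[0,0,0,-0.479,-0.265,0,0],[0,0,0,-0.479,-0.265,0,0],[0,0,0,-0.479,-0.265,0,0],[0,0,0,-0.479,-0.265,0,0],[0,0,0,-0.479,-0.265,0,0],[0,0,0,-0.479,-0.265,0,0],[0,0,0,-0.479,-0.265,0,0],[0,0,0,-0.479,-0.265,0,0],[0,0,0,-0.479,-0.265,0,0],[0,0,0,-0.479,-0.265,0,0],[0,0,0,-0.479,-0.265,0,0],[0,0,0,-0.479,-0.265,0,0]]])

```text
t: 2.15
position: [0.5673, 0.0737, 0.2308]
tcp_rot: [0.001, 0.219, 0.976, -0.001]
force: [-0.0, 1.3, -0.4]
width: -0.0001
gripper_force: 0.0
```

Request:
carry_out(steps=[[[0,0,0,0,0,0,0],[0,0,0,0,0,0,0],[0,0,0,0,0,0,0]]])

```text
t: 2.45
position: [0.5645, 0.081, 0.2314]
tcp_rot: [-0.0, 0.214, 0.977, 0.0]
force: [-1.7, 0.1, 0.2]
width: -0.0002
gripper_force: 0.0
```

```bash
cat >> h.py <<'E'
from scipy.spatial.transform import Rotation as R
def M(): 
    s=status.state();return R.from_quat(np.roll(s["tcp_rot"],-1)).as_matrix(),s["position"]
def wproj(W,Rm,p,X):
    t=np.linalg.inv(W["tool_from_camera"])@np.r_[Rm.T@(np.array(X)-p),1];k=W["camera_matrix"]@t[:3];return k[:2]/k[2]
E
python3 - <<'E'
from h import *
Rm,p=M();s=status.state();print(s["t"],p.round(4),s["force"].round(2),s["width"],s["joint_positions"].round(2));print(Rm.round(3))
W=optics.get_image("wrist")
for z,col in((.119,(255,0,0)),):
  for k in range(6):
    for r in (.068,.076):
        a=np.radians(94.7+60*k);q=wproj(W,Rm,p,[.566+r*np.cos(a),.079+r*np.sin(a),z]);print(k,r,q.round())
        cv2.circle(W["color"],tuple(int(v) for v in q),3,col,-1)
save(W,'w.png')
E
```

```text
2.45 [0.5645 0.081  0.2314] [-1.66  0.13  0.25] -0.00023744306653583822 [-0.14  0.7  -0.12  1.5   0.09  0.95  0.86]
[[-0.908  0.419 -0.   ]
 [ 0.419  0.908  0.   ]
 [ 0.     0.    -1.   ]]
0 0.068 [406. 189.]
0 0.076 [417. 183.]
1 0.068 [316. 134.]
1 0.076 [316. 121.]
2 0.068 [225. 187.]
2 0.076 [214. 181.]
3 0.068 [231. 283.]
3 0.076 [221. 288.]
4 0.068 [314. 327.]
4 0.076 [314. 336.]
5 0.068 [398. 284.]
5 0.076 [408. 290.]
```

View pics/w.png

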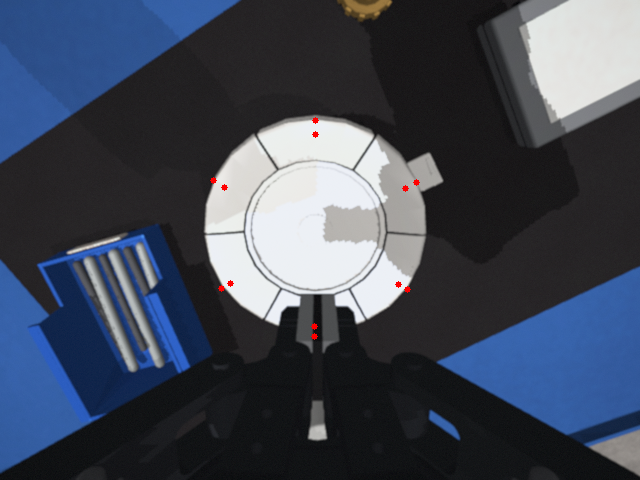

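The projected rim points land on the six sections, about 2 mm off. The command pose is over the lid centre. I'll go to section 0 and press gently.

Request:
carry_out(steps=[[[0,0,0,0.0345,0.06,0.04,0],[0,0,0,0.0345,0.06,0.08,0],[0,0,0,0.0345,0.06,0.1,0],[0,0,0,0.0345,0.06,0.105,0],[0,0,0,0.0345,0.06,0.108,0],[0,0,0,0.0345,0.06,0.11,0],[0,0,0,0.0345,0.06,0.112,0],[0,0,0,0.0345,0.06,0.113,0],[0,0,0,0.0345,0.06,0.114,0],[0,0,0,0.0345,0.06,0.114,0]]])

```text
t: 3.5
position: [0.5594, 0.149, 0.1182]
tcp_rot: [0.001, 0.215, 0.977, 0.0]
force: [0.6, 0.6, 4.7]
width: -0.0001
gripper_force: 2.6
```

Request:
carry_out(steps=[[[0,0,0,0,0,0.001,0],[0,0,0,0,0,0.002,0],[0,0,0,0,0,0.003,0],[0,0,0,0,0,0.004,0],[0,0,0,0,0,0.004,0]]])

```text
t: 4.0
position: [0.5589, 0.1487, 0.1138]
tcp_rot: [0.0, 0.215, 0.977, -0.0]
force: [-2.9, -0.6, 10.5]
width: 0.0001
gripper_force: 5.3
```

Request:
carry_out(steps=[[[0,0,0,0,0,0.001,0],[0,0,0,0,0,0.002,0],[0,0,0,0,0,0.003,0],[0,0,0,0,0,0.003,0]]])

```text
t: 4.4
position: [0.5595, 0.15, 0.1129]
tcp_rot: [0.001, 0.215, 0.977, 0.001]
force: [-12.2, 1.9, 48.4]
width: -0.0001
gripper_force: 24.4
```

Section 0 is home, bottoming at z ≈ 0.113. On to section 1.

Request:
carry_out(steps=[[[0,0,0,0,0,-0.025,0],[0,0,0,0.0345,-0.06,-0.025,0],[0,0,0,0.0345,-0.06,-0.025,0],[0,0,0,0.0345,-0.06,-0.015,0],[0,0,0,0.0345,-0.06,-0.009,0],[0,0,0,0.0345,-0.06,-0.007,0],[0,0,0,0.0345,-0.06,-0.005,0],[0,0,0,0.0345,-0.06,-0.004,0],[0,0,0,0.0345,-0.06,-0.003,0],[0,0,0,0.0345,-0.06,-0.002,0],[0,0,0,0.0345,-0.06,-0.001,0],[0,0,0,0.0345,-0.06,-0.001,0]]])

```text
t: 5.6
position: [0.5026, 0.1093, 0.1132]
tcp_rot: [0.001, 0.215, 0.977, 0.0]
force: [-11.4, -1.0, 45.3]
width: -0.0
gripper_force: 22.6
```

Request:
carry_out(steps=[[[0,0,0,0,0,-0.025,0],[0,0,0,-0.0345,-0.06,-0.025,0],[0,0,0,-0.0345,-0.06,-0.025,0],[0,0,0,-0.0345,-0.06,-0.015,0],[0,0,0,-0.0345,-0.06,-0.008,0],[0,0,0,-0.0345,-0.06,-0.006,0],[0,0,0,-0.0345,-0.06,-0.004,0],[0,0,0,-0.0345,-0.06,-0.003,0],[0,0,0,-0.0345,-0.06,-0.002,0],[0,0,0,-0.0345,-0.06,-0.001,0],[0,0,0,-0.0345,-0.06,0,0],[0,0,0,-0.0345,-0.06,0,0]]])

```text
t: 6.8
position: [0.5085, 0.0406, 0.1132]
tcp_rot: [0.001, 0.215, 0.977, 0.0]
force: [-11.8, 1.6, 44.3]
width: -0.0
gripper_force: 22.5
```

Request:
carry_out(steps=[[[0,0,0,0,0,-0.025,0],[0,0,0,-0.069,0,-0.025,0],[0,0,0,-0.069,0,-0.025,0],[0,0,0,-0.069,0,-0.015,0],[0,0,0,-0.069,0,-0.008,0],[0,0,0,-0.069,0,-0.006,0],[0,0,0,-0.069,0,-0.004,0],[0,0,0,-0.069,0,-0.003,0],[0,0,0,-0.069,0,-0.002,0],[0,0,0,-0.069,0,-0.001,0],[0,0,0,-0.069,0,0,0],[0,0,0,-0.069,0,0,0]]])

```text
t: 8.0
position: [0.5713, 0.0108, 0.1133]
tcp_rot: [0.001, 0.215, 0.977, -0.0]
force: [-9.5, -1.7, 35.9]
width: -0.0002
gripper_force: 17.8
```

Request:
carry_out(steps=[[[0,0,0,0,0,-0.025,0],[0,0,0,-0.0345,0.06,-0.025,0],[0,0,0,-0.0345,0.06,-0.025,0],[0,0,0,-0.0345,0.06,-0.015,0],[0,0,0,-0.0345,0.06,-0.008,0],[0,0,0,-0.0345,0.06,-0.006,0],[0,0,0,-0.0345,0.06,-0.004,0],[0,0,0,-0.0345,0.06,-0.003,0],[0,0,0,-0.0345,0.06,-0.002,0],[0,0,0,-0.0345,0.06,-0.001,0],[0,0,0,-0.0345,0.06,0,0],[0,0,0,-0.0345,0.06,0,0]]])

```text
t: 9.2
position: [0.6286, 0.0504, 0.1134]
tcp_rot: [0.002, 0.215, 0.977, 0.0]
force: [-3.3, -3.0, 25.9]
width: 0.0004
gripper_force: 13.3
```

Request:
carry_out(steps=[[[0,0,0,0,0,-0.025,0],[0,0,0,0.0345,0.06,-0.025,0],[0,0,0,0.0345,0.06,-0.025,0],[0,0,0,0.0345,0.06,-0.015,0],[0,0,0,0.0345,0.06,-0.008,0],[0,0,0,0.0345,0.06,-0.006,0],[0,0,0,0.0345,0.06,-0.004,0],[0,0,0,0.0345,0.06,-0.003,0],[0,0,0,0.0345,0.06,-0.002,0],[0,0,0,0.0345,0.06,-0.001,0],[0,0,0,0.0345,0.06,0,0],[0,0,0,0.0345,0.06,0,0]]])

```text
t: 10.4
position: [0.6227, 0.1199, 0.1134]
tcp_rot: [0.002, 0.215, 0.977, 0.001]
force: [-2.5, -1.5, 26.0]
width: -0.0001
gripper_force: 12.8
```

Request:
carry_out(steps=[[[0,0,0,0,0,-0.04,0],[0,0,0,0,0,-0.08,0],[0,0,0,0,0,-0.12,0],[0,0,0,0.05,0.02,-0.12,0],[0,0,0,0.1,0.05,-0.12,0],[0,0,0,0.15,0.08,-0.12,0],[0,0,0,0.2,0.1,-0.12,0],[0,0,0,0.24,0.13,-0.12,0],[0,0,0,0.28,0.16,-0.12,0],[0,0,0,0.28,0.16,-0.12,0],[0,0,0,0.28,0.16,-0.12,0]]])

```text
t: 11.5
position: [0.4323, 0.3858, 0.2313]
tcp_rot: [-0.001, 0.213, 0.977, 0.0]
force: [0.7, -0.6, 0.4]
width: -0.0001
gripper_force: 0.0
```

```bash
python3 - <<'E'
from h import *
s=status.state();print(s["t"],s["position"].round(3),s["force"].round(1))
for n in("scene","top"):
    im=optics.get_image(n);save(im,n+'2.png')
    for l in("lid","bin","keycase","can","coupling"):
        for r in search_frame(im,l)[:1]: print(l,(np.array(r["bbox"])*[640,480,640,480]).round())
a=cv2.imread('pics/top2.png')[190:310,200:340];b=cv2.imread('pics/scene2.png')[190:340,240:390]
cv2.imwrite('pics/c.png',np.hstack([cv2.resize(b,(450,450),interpolation=2),cv2.resize(a,(350,450),interpolation=2)]))
E
```

```text
11.5 [0.432 0.386 0.231] [ 0.7 -0.6  0.4]
lid [268. 209. 361. 310.]
bin [176. 300. 295. 420.]
keycase [342. 174. 427. 240.]
can [271. 245. 311. 271.]
coupling [286. 203. 303. 213.]
lid [225. 207. 323. 294.]
bin [358. 191. 433. 284.]
keycase [ 96. 234. 189. 298.]
can [308. 132. 338. 175.]
coupling [211. 311. 237. 342.]
```

View pics/c.png

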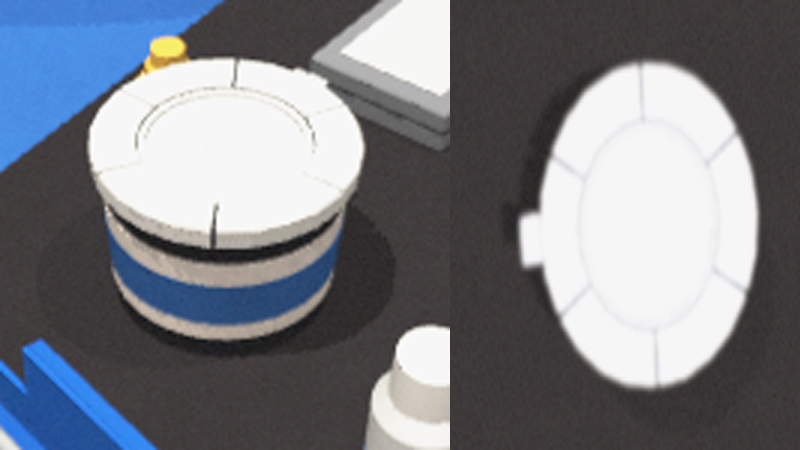

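The rim now lies flat all round. The front slit near (215,225) no longer gapes into a wedge. The tub and its neighbours are unmoved, and the arm is clear.

```bash
python3 -c "
from plant import workorder;print(workorder.sign_off())"
```

```text
the job is handed in; nothing more can be done
None
```

I pressed all six rim sections down until each bottomed out at the same height (z about 0.113 m), left the tub and its neighbours where they stood, moved the arm clear, and handed the job in at about 11.6 s; no verdict came back.

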